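# Dip the tincture canister and hold the rod for reading

## Task

Check how full the steel tincture canister is: lift the slip cap off its dip tube and park it over the post of the rod stand, then take the dip rod from its sloped rest and lower it down the tube until its collar sits on the tube's mouth. Draw the rod straight out again and hold it level, its tip over the small drip dish and about a hand's breadth above it, and finish while still holding it there for reading. Leave the cap on its post and do not disturb the dish, the bottles or the mortar.

Things in the scene. Friction and masses are not known exactly. Their poses are not given: they have to be found in the camera images.
- canister: fixed round steel canister, 120 mm in diameter, drain tap at the foot of its -x side. Origin at the centre of its underside, z up. The shoulder rises to 107 mm; from the middle of the top stands an upright dip tube, 21 mm outside diameter, mouth 136 mm above the table. Two wire bails (own +y and -y sides, 64 mm off the axis) reach 101 mm high. It does not move.
- tube_mouth (a point): centre of the dip tube's mouth, on the canister's axis, 136 mm above the table. The last 12 mm of the tube flare: mouth 18 mm clear inside and 25 mm outside; the straight bore below is 14 mm wide and open to the tank underneath.
- cap: loose black ribbed slip cap, a plain cylinder 36 mm in diameter and 34 mm tall, 40 g, at the start standing over the tube's mouth. Origin at the centre of its open lower rim, z up to its closed top. Below it is a socket 29 mm wide and 18 mm deep; it is simply lifted off, without a thread. Grip it across its diameter.
- cap_seat (a point): centre of the ceiling of the cap's socket, 18 mm above the cap's origin: this rests on the tube's mouth or on the top of the post.
- rod_stand: fixed rod stand, wooden base 75 x 195 x 8 mm, origin on its underside, z up. Along its own y runs the sloped rest, an open steel V-trough at 45 degrees rising towards +y; its upper end lies 35 mm to +y of the origin, 115 mm up (axis of the lying rod). The cap post stands 105 mm to -y of the origin. It does not move.
- post_top (a point): centre of the flat top of the cap post, 60 mm above the table. The post's head is 20 mm in diameter; the cap's socket drops over it. The parked cap's lower rim is then 42 mm above the table.
- dip_rod: loose dip rod, 190 mm long, 80 g: steel rod 9 mm thick with tapered tip, collar 28 mm wide and 6 mm thick, round wooden handle 16 mm thick. Origin: centre of the collar's underside; +z points to the handle (z = 6 to 70 mm); tip at z = -120 mm; balance point near z = -20 mm. At the start it lies in the sloped trough, collar against the trough's upper end, handle up at 45 degrees, free all round.
- rod_tip (a point): the tip of the dip rod, 120 mm below the collar. If the handle is pinched across with the fingers pointing straight down, the rod stands at 45 degrees to the fingers: tilting the hand 45 degrees one way hangs the rod upright, 45 degrees the other way lays it level.
- drip_dish: loose small round white porcelain dish, 66 mm across the rim and 20 mm high, 80 g, on the table. Origin at the centre of its underside. Between it and the robot a dark wooden drawer chest stands fixed, covering x = 0.20 to 0.42 m, y = -0.16 to 0.12 m, its flat top 187 mm high: keep the hand clear of it.
- bottle_1: small dark tincture bottle, 28 mm in diameter and 69 mm tall, a bystander. Origin at the centre of its underside.
- bottle_2: a second tincture bottle like the first, a bystander
- mortar: small bronze mortar, 56 mm across and 55 mm tall, a bystander. Origin at the centre of its underside.
Not all that is in view belongs to the job. Of the things that look like the cap, the smallest one is meant.

How it is judged (in metres and radians):
On the way, in this order (a step that is already met when the one before it is completed fails the run):
1. the cap stands parked over the post, let go (horizontal distance between cap_seat and post_top below 0.009 m and z of cap_seat in the frame of post_top between -0.004 and 0.004 m and angle between cap's own z axis and vertical below 0.15 rad and contact force between the fingers and cap below 0.05 N), for 0.2 s.
2. the dip rod is down the tube, its collar on the tube's mouth (z of dip_rod in the frame of tube_mouth below 0.003 m and horizontal distance between dip_rod and tube_mouth below 0.006 m and angle between dip_rod's own z axis and vertical below 0.12 rad), for 0.2 s.
3. the rod is drawn clear of the tube (z of rod_tip in the frame of tube_mouth above 0.005 m), for 0.1 s.
At the end, for the whole second after the job is handed in: Held still in the fingers, touching nothing else: rod level within 0.2 rad, tip within 35 mm of the dish's centre seen from above, 70 to 250 mm above the table. Cap upright over the post: within 9 mm of its axis, socket ceiling within 4 mm of the post's top (horizontal distance between cap_seat and post_top below 0.009 m and z of cap_seat in the frame of post_top between -0.004 and 0.004 m and angle between cap's own z axis and vertical below 0.15 rad and angle between dip_rod's own z axis and vertical between 1.37 and 1.77 rad and horizontal distance between rod_tip and drip_dish below 0.035 m and height (world z) of rod_tip between 0.07 and 0.25 m and contact force between the fingers and dip_rod above 1 N and linear speed of dip_rod below 0.03 m/s and contact force between dip_rod and canister below 0.05 N and contact force between dip_rod and rod_stand below 0.05 N and contact force between dip_rod and mortar below 0.05 N); the arm keeps its last pose, push and grip.
It fails at once if the drip dish is disturbed (shifted more than 20 mm) (distance of drip_dish from where it was at the start of the episode above 0.02 m).
It fails at once if the bottle 1 is disturbed (shifted more than 20 mm) (distance of bottle_1 from where it was at the start of the episode above 0.02 m).
It fails at once if the bottle 2 is disturbed (shifted more than 20 mm) (distance of bottle_2 from where it was at the start of the episode above 0.02 m).
It fails at once if the mortar is disturbed (shifted more than 20 mm) (distance of mortar from where it was at the start of the episode above 0.02 m).
It also fails if it takes over 67 s, if anything falls off the work surface, if the arm or the gripper's body presses on something with over 40 N, if the wrist force passes 120 N, or if a joint passes its speed limit or range.

## Robot

A 6-joint arm with a two-finger parallel gripper is mounted at the origin on a cart in front of the work surface, level with it; the furniture and walls round the work are solid. World frame = base frame: x ahead of the robot, y to its left, z up, the work surface at z = 0. Lengths are in mm, angles in rad, forces in N, time in s.
With the tool pointing down it reaches from about 350 to 775 mm from the base axis. Payload 7.3 kg.
Tool frame: the origin (TCP) lies midway between the tips of the shut fingers; the grasp point (between the pads) lies 19 mm behind it; z points along the fingers, y is the line along which they close (so a half turn about z gives the same grasp; the last joint's range is limited). The gripper opens to 92 mm and grips with 3 to 60 N. Pads are 19 mm wide; open, the fingers measure 130 mm over their backs; the gripper's body (75 mm by 190 mm) begins 47 mm behind the grasp point.
Start: joints at [1.182, 0.342, 1.524, -0, 1.275, -0.146], TCP at [126.206, 509.627, 196.941] pointing down, gripper open.
Joint ranges: [-2.53, 2.53], [-0.77, 2.02], [0.04, 2.7], [-1, 4.14], [0.28, 2.66], [-3.11, 3.11]. Speed limits (rad/s): [2.57, 2.57, 3.14, 3.14, 3.14, 3.14].

## Interface

Orientations are given as [roll, pitch, yaw] about the fixed x, y, z axes, in that order (R = Rz(yaw) Ry(pitch) Rx(roll)).
In Python, from plant import bot gives the robot as it stands. The module is installed in compiled form; this text tells all that it offers.
- The arm moves only by the shell command python3 -m crank 'ROWS' [OPENING]. ROWS is JSON, a list of rows, each a list of 6 numbers: the shift along the tool's x, y, z in m, then the turn, a rotation vector about the tool's x, y, z in rad. In form: [[dx, dy, dz, wx, wy, wz], ...]. A call has 1 to 5 rows; each row shifts and turns the commanded pose from where the row before left it, along the tool's axes as they then stand; what a row does not reach is not made up. A row lasts 1/8 s, in which the tool goes at most 62.5 mm and 10.7 degrees, less where a joint would pass 70% of its speed; a pose out of reach is approached as far as the arm can. A call is refused whole if a number of a shift passes 0.0625 or a number of a turn 0.188, either way. A call with a gripper value outside its range is refused whole. OPENING is the opening in per cent of the stroke, from 0 (shut) to 100 (fully open), set as the call begins (- or left out, the last holds). The fingers move at their own pace and stop on an object; the grip force is fixed at half the most. Time passes only in rows, so rows that do not move let the fingers close. It gives the time, the measured TCP pose, the force, the opening and the grip force at its end, in the units of the state.
- bot.get_obs(): the state, without advancing time (a new reading comes with each control period).
- bot.capture(name): name is "scene" or "top" or "wrist"; returns a dict with "color" (400x640x3 uint8, blue, green, red), "fov_y" (degrees; the focal length in pixels is half the picture's height over the tangent of half this angle, whatever the lens; pixels are square), "cx", "cy" (the principal point, pixels), "extrinsics" (4x4, takes a point from world to camera coordinates); the wrist camera has in their place "tool_from_camera" (4x4, takes a point from camera to tool coordinates, whose origin is the TCP and whose axes are the flange's). Camera axes: x right, y up, looking along -z (the intrinsics and any distortion apply to the point x, -y, -z); pixel columns grow to the right and rows downward; lengths in mm; the calibration is good to about 2 mm. A picture is of the moment at which its call begins: read the wrist's pose just before it. There is no depth.
- bot.close_job(): hands the job in; it is judged then, once.
The state is a dict: "time": time; "joint_positions": joint angles; "dq": joint speeds; "tau": joint torques, N m; "tool_pos": TCP position; "tcp_rot": TCP orientation; "contact_force": force on the tool from outside, world axes, zero at the start; "moment": the same for the moment, N m; "grip_width": finger opening in mm; "finger_force": force on a finger pad.
Only numpy, scipy, OpenCV 4.12 (cv2) and the standard library are available. Lean on these libraries where they do the work, as an engineer would, in place of code of your own. Each camera call takes 0.05 s, during which the arm holds its last target. There are 200 camera calls.

## Working session

There is one attempt and no reset: what is moved stays moved. The work goes in short steps, Python scripts to look and compute and a shell command to move; the robot and the scene stay as the last step left them, time stands still between calls to the robot, and variables do not carry over. Pictures are saved under pics/ and viewed, at most 10 in all, crops included, and the job is handed in when it is done.

```bash
mkdir -p pics; cat > h.py <<'E'
import numpy as np, cv2
from plant import bot
from scipy.spatial.transform import Rotation as R
E
python3 - <<'E'
from h import *
import pickle
print(bot.get_obs())
d={}
for n in ["scene","top","wrist"]:
    c=bot.capture(n); d[n]=c; cv2.imwrite(f"pics/{n}0.png",c["color"])
    print(n,{k:v for k,v in c.items() if k!="color"})
pickle.dump(d,open("c0.pkl","wb"))
E
```

```text
{'time': 0.0, 'joint_positions': array([ 1.18200584e+00,  3.42722639e-01,  1.52500197e+00, -2.24298512e-05,
        1.27542193e+00, -1.45997021e-01]), 'dq': array([ 0.00121751, -0.00013452, -0.00109287,  0.00012821, -0.0003813 ,
        0.0015423 ]), 'tau': array([ 1.63077697e-03, -4.31246138e+01, -2.44218957e+01,  7.19641708e-02,
        5.60781977e-02, -1.52619355e-04]), 'tool_pos': array([126.02789056, 509.18042683, 196.25030727]), 'tcp_rot': array([-3.14005218e+00, -2.04836923e-04,  2.89880558e+00]), 'contact_force': array([-0.41683168, -1.68960296, -0.46531505]), 'moment': array([ 0.04320768, -0.04838657,  0.03506888]), 'finger_force': 0.0, 'grip_width': 91.78727090597258}
scene {'fov_y': 42.15424920483237, 'cx': 324.52916104461457, 'cy': 196.25530256861572, 'extrinsics': array([[ 3.02952523e-01,  9.52777043e-01, -2.08728254e-02,
        -1.93340736e+02],
       [-6.47857267e-01,  2.21961863e-01,  7.28707000e-01,
         2.93470166e+02],
       [ 6.98928272e-01, -2.07241013e-01,  6.84507438e-01,
        -1.96629300e+03],
       [ 0.00000000e+00,  0.00000000e+00,  0.00000000e+00
[... 219 characters left out ...]
  [ 9.87193970e-01,  1.44789184e-02,  1.58866063e-01,
        -6.05310585e+02],
       [-1.58745411e-01, -9.13994878e-03,  9.87277244e-01,
        -1.07599019e+03],
       [ 0.00000000e+00,  0.00000000e+00,  0.00000000e+00,
         1.00000000e+00]])}
wrist {'fov_y': 58.01197144326078, 'cx': 316.74938559577777, 'cy': 202.07259847011198, 'tool_from_camera': array([[-2.07134136e-05,  9.53022519e-01,  3.02899451e-01,
         8.17927736e+01],
       [ 9.99999823e-01, -1.60586844e-04,  5.73643459e-04,
         3.96608330e-01],
       [ 5.95336801e-04,  3.02899409e-01, -9.53022347e-01,
        -1.88320962e+02],
       [ 0.00000000e+00,  0.00000000e+00,  0.00000000e+00,
         1.00000000e+00]])}
```

View pics/scene0.png

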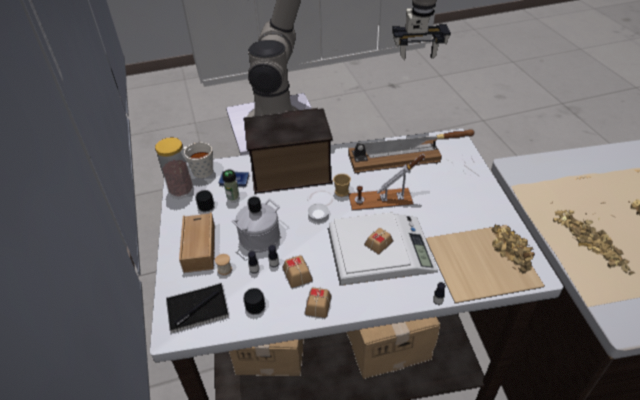

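View pics/top0.png

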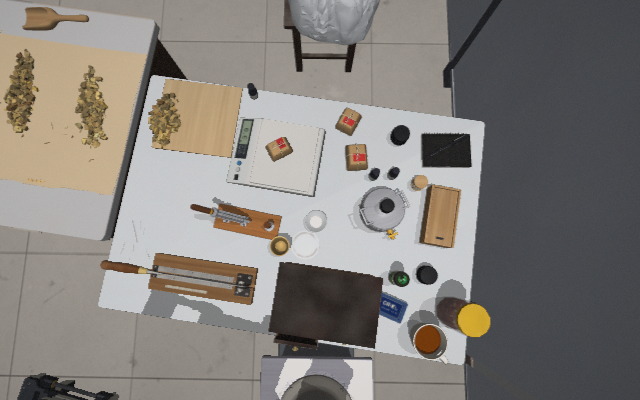

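The scene view shows the canister at about (258,230) with its cap at (254,205), and the rod stand at (380,197) with its handle at (415,160). The dish is near (318,213) and the mortar at (342,184). In the top view the canister cap is at (387,206), the post at (269,226), the handle at (200,209) and the dish at (316,220). I'll enlarge both.

```bash
python3 - <<'E'
from h import *
a=cv2.imread("pics/scene0.png")[140:280,230:430]; b=cv2.imread("pics/top0.png")[180:260,180:420]
f=lambda i,s:cv2.resize(i,None,fx=s,fy=s,interpolation=cv2.INTER_CUBIC)
cv2.imwrite("pics/sc1.png",f(a,4)); cv2.imwrite("pics/tp1.png",f(b,3.3333))
E
```

```text
(no output)
```

View pics/sc1.png

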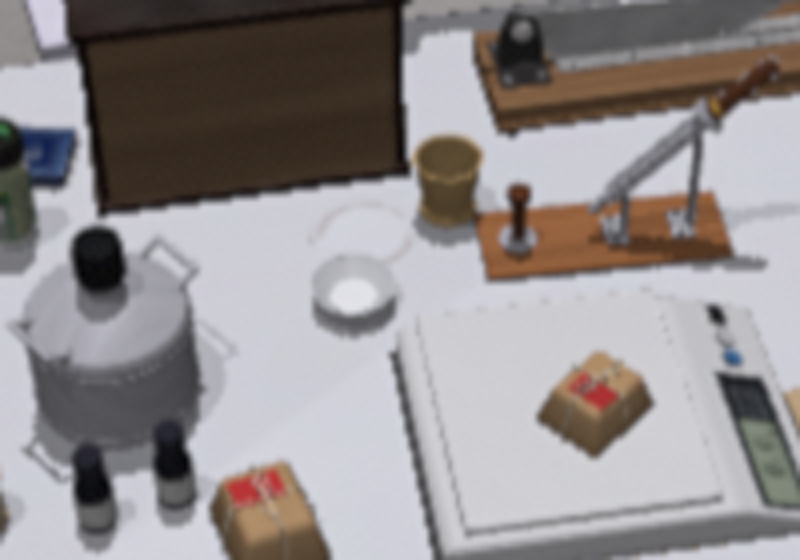

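View pics/tp1.png

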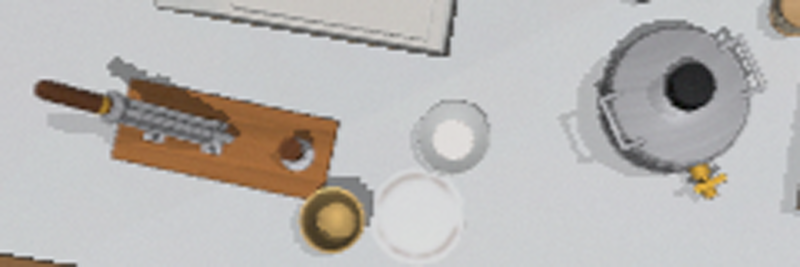

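The crops show these features, as (scene crop; top crop) pixels:
- Cap top: (96,243); (690,84)
- Post top: (519,189); (290,148)
- Handle end: (770,66); (38,88)
- Handle at the collar: (716,106); (108,104)
- Dish rim: (354,283); (453,137)
- Mortar rim: (447,157); (333,220)

The faint ring beside the dish is a flat decoy.

```bash
cat >> h.py <<'E'
def ray(c,uv,obs=None):
    "origin, unit direction (world) of a pixel"
    f=c["color"].shape[0]/2/np.tan(np.radians(c["fov_y"])/2)
    d=np.array([(uv[0]-c["cx"])/f,-(uv[1]-c["cy"])/f,-1.])
    if "extrinsics" in c: T=np.linalg.inv(c["extrinsics"])
    else:
        W=np.eye(4); W[:3,:3]=R.from_euler("xyz",obs["tcp_rot"]).as_matrix(); W[:3,3]=obs["tool_pos"]
        T=W@c["tool_from_camera"]
    d=T[:3,:3]@d
    return T[:3,3],d/np.linalg.norm(d)
def tri(rays):
    A=sum(np.eye(3)-np.outer(d,d) for o,d in rays); b=sum((np.eye(3)-np.outer(d,d))@o for o,d in rays)
    p=np.linalg.solve(A,b); return p,max(np.linalg.norm((np.eye(3)-np.outer(d,d))@(p-o)) for o,d in rays)
def atz(r,z): o,d=r; return o+d*(z-o[2])/d[2]
E
python3 - <<'E'
from h import *
import pickle
d=pickle.load(open("c0.pkl","rb")); np.set_printoptions(precision=1,suppress=True)
for n,s,t in [("captop",(96,243),(690,84)),("post",(519,189),(290,148)),("hend",(770,66),(38,88)),("collar",(716,106),(108,104)),("trlow",(598,205),(234,131)),("dishrim",(354,283),(453,137)),("mortar",(447,157),(333,220)),("bot1",(88,453),(648,-20)),("base",(607,236),(225,138))]:
    a=ray(d["scene"],(230+(s[0]-1.5)/4,140+(s[1]-1.5)/4)); b=ray(d["top"],(180+t[0]*.3,180+t[1]*.3))
    print(n,*tri([a,b]))
o=bot.get_obs()
print(R.from_euler("xyz",o["tcp_rot"]).as_matrix())
E
```

```text
captop [ 571.9 -180.8  145.2] 0.0814386109559039
post [524.1 148.5  57.2] 1.1819119926902728
hend [559.  333.7 156.5] 1.5089254245783486
collar [552.5 291.5 122.5] 3.0990851411002667
trlow [540.9 204.1  37.6] 4.649703375104168
dishrim [539.9   9.2  15.3] 1.8334404100726365
mortar [463.5 110.6  50.3] 1.5208931263257541
bot1 [ 674.6 -191.3   43.1] 27.842964568981134
base [537.9 217.1  -1.7] 2.8191424442423703
[[-1.   0.2 -0. ]
 [ 0.2  1.  -0. ]
 [ 0.  -0.  -1. ]]
```

```bash
python3 -m crank '[[0,0,-0.05,0,0,-0.18],[0,0,-0.05,0,0,-0.18],[0,0,0,0,0,-0.18],[0,0,0,0,0,-0.18],[0,0,0,0,0,-0.18]]' 70; python3 -m crank '[[0,0,0,0,0,-0.18],[0,0,0,0,0,-0.18],[0.025,-0.053,0,0,0,0],[0.025,-0.053,0,0,0,0],[0.025,-0.053,0,0,0,0]]'
python3 -m crank '[[0.025,-0.053,0,0,0,0],[0.025,-0.053,0,0,0,0],[0.025,-0.053,0,0,0,0],[0.025,-0.053,0,0,0,0],[0.025,-0.053,0,0,0,0]]'
```

```text
time: 0.78
tool_pos: [126.1, 509.4, 296.7]
tcp_rot: [-3.141, -0.0, -2.478]
contact_force: [-0.5, 0.3, 0.1]
grip_width: 64.5
finger_force: 0.0
time: 1.4
tool_pos: [222.5, 360.7, 296.7]
tcp_rot: [-3.141, -0.0, -2.124]
contact_force: [0.7, -0.0, -0.2]
grip_width: 64.0
finger_force: 0.0
time: 2.02
tool_pos: [382.3, 114.8, 296.9]
tcp_rot: [-3.141, 0.0, -2.125]
contact_force: [1.7, 0.1, -0.1]
grip_width: 63.9
finger_force: 0.0
```

```bash
cat >> h.py <<'E'
import pickle
def snap(tag):
    o=bot.get_obs(); c=bot.capture("wrist"); pickle.dump((o,c),open(tag+".pkl","wb")); cv2.imwrite(f"pics/{tag}.png",c["color"]); return o
E
python3 -m crank '[[0.025,-0.053,0,0,0,0],[0.025,-0.053,0,0,0,0],[0.025,-0.053,0,0,0,0],[0,0,0,0,0,0]]'
python3 -c "
from h import *
print(snap('wa')['joint_positions'])"
python3 -m crank '[[0.025,-0.053,0,0,0,0],[0.025,-0.053,0,0,0,0],[0.025,-0.053,0,0,0,0],[0,0,0,0,0,0]]'
python3 -c "
from h import *
print(snap('wb')['joint_positions'])
a=cv2.imread('pics/wa.png');b=cv2.imread('pics/wb.png')
cv2.imwrite('pics/wab.png',np.hstack([a[:,120:520],b[:,120:520]]))"
```

```text
time: 2.52
tool_pos: [478.7, -34.0, 295.6]
tcp_rot: [3.14, -0.001, -2.129]
contact_force: [-0.0, 1.3, -0.5]
grip_width: 64.1
finger_force: 0.0
[-2.30366019e-01  1.97877572e-01  1.45028801e+00 -5.16485541e-04
  1.49516276e+00 -2.81362576e+00]
time: 3.08
tool_pos: [574.0, -179.8, 294.8]
tcp_rot: [3.139, -0.0, -2.126]
contact_force: [-1.8, 0.2, -0.2]
grip_width: 64.6
finger_force: 0.0
[-4.30840084e-01  4.43115333e-01  1.10401923e+00 -1.50320691e-04
  1.59722986e+00 -3.01688289e+00]
```

View pics/wab.png

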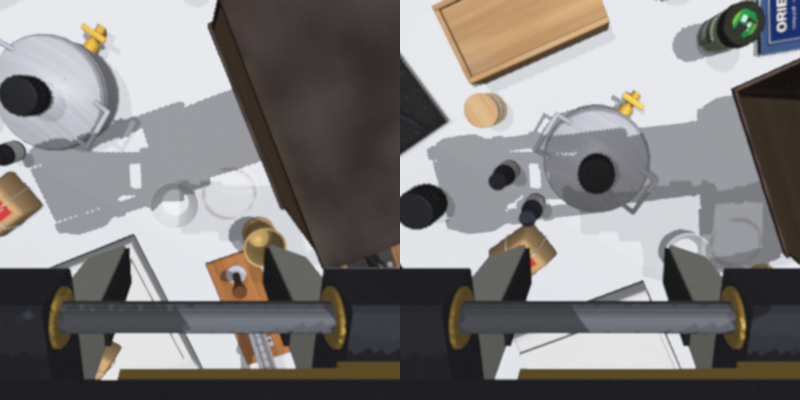

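Wrist views: the cap top disc is at about (139,96) in the first full frame and (317,175) in the second. The bottles and the mortar are well clear.

```bash
python3 - <<'E'
from h import *
np.set_printoptions(precision=1,suppress=True)
d=pickle.load(open("c0.pkl","rb"))
# cap outline by threshold, wb
for t,roi in [("wa",(100,60,190,130)),("wb",(280,140,350,210))]:
    o,c=pickle.load(open(t+".pkl","rb")); g=c["color"].max(2)[roi[1]:roi[3],roi[0]:roi[2]]
    ys,xs=np.where(g<60); print(t,xs.min()+roi[0],xs.max()+roi[0],ys.min()+roi[1],ys.max()+roi[1])
oa,ca=pickle.load(open("wa.pkl","rb")); ob,cb=pickle.load(open("wb.pkl","rb"))
a=ray(ca,(139,97),oa); b=ray(cb,(317,175),ob); t=ray(d["top"],(180+690*.3,180+84*.3)); s=ray(d["scene"],(230+94.5/4,140+241.5/4))
print(tri([a,b]),tri([a,b,t,s]),atz(b,152),atz(a,152),atz(t,152),atz(s,152))
r=R.from_euler("xyz",ob["tcp_rot"]).as_matrix(); print(r.T@(atz(b,152)-ob["tool_pos"]))
E
```

```text
wa 100 170 76 123
wb 298 334 154 193
(array([ 573.3, -181.4,  148.5]), np.float64(1.0368095798133317)) (array([ 573.1, -181.1,  146.8]), np.float64(1.7439438595328045)) [ 572.  -182.8  152. ] [ 572.8 -180.1  152. ] [ 570.9 -179.7  152. ] [ 579.2 -181.5  152. ]
[  3.5  -0.2 142.8]
```

```bash
python3 -m crank '[[0.002,0,0.05,0,0,0],[0,0,0.05,0,0,0],[0,0,0.04,0,0,0],[0,0,0.02,0,0,0],[0,0,0.01,0,0,0]]'; python3 -m crank '[[0,0,0,0,0,0],[0,0,0,0,0,0],[0,0,0,0,0,0],[0,0,0,0,0,0]]' 0
```

```text
time: 3.75
tool_pos: [571.6, -177.6, 126.7]
tcp_rot: [3.14, 0.0, -2.122]
contact_force: [0.5, 0.1, -0.5]
grip_width: 64.0
finger_force: 0.0
time: 4.25
tool_pos: [572.5, -180.0, 127.4]
tcp_rot: [-3.141, 0.0, -2.124]
contact_force: [-0.1, 1.1, -0.3]
grip_width: 29.2
finger_force: 0.0
```

```bash
python3 -c "
from h import *
snap('wc'); c=bot.capture('scene')['color'][140:240,220:340]
cv2.imwrite('pics/wc2.png',np.hstack([cv2.resize(c,(480,400)),cv2.imread('pics/wc.png')[:,160:480]]))"
```

```text
(no output)
```

View pics/wc2.png

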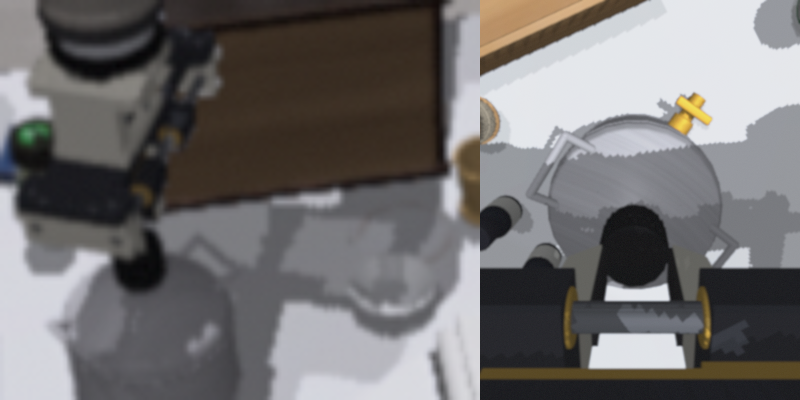

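The wrist view shows the cap top at (637,245) between the fingers. I'll let them settle and check the force.

```bash
python3 -m crank '[[0,0,0,0,0,0],[0,0,0,0,0,0]]' 0
```

```text
time: 4.6
tool_pos: [572.3, -179.9, 126.9]
tcp_rot: [3.142, 0.0, -2.124]
contact_force: [-0.2, 0.2, 0.6]
grip_width: 2.2
finger_force: 0.0
```

```bash
python3 -c "
from h import *
snap('wd'); c=bot.capture('scene')['color'][140:240,220:340]
cv2.imwrite('pics/wd2.png',np.hstack([cv2.resize(c,(480,400)),cv2.imread('pics/wd.png')[:,160:480]]))"
```

```text
(no output)
```

View pics/wd2.png

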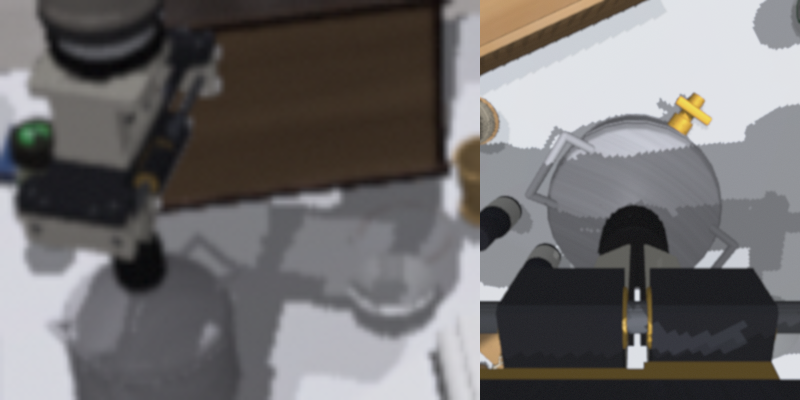

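```bash
python3 -c "
from h import *
a=cv2.imread('pics/wc.png')[190:300,260:370];b=cv2.imread('pics/wd.png')[190:300,260:370]; c=bot.capture('scene')['color'][180:230,230:290]
g=lambda i,w,h:cv2.convertScaleAbs(cv2.resize(i,(w,h),interpolation=cv2.INTER_CUBIC),alpha=1.7,beta=25)
cv2.imwrite('pics/e.png',np.vstack([np.hstack([g(a,400,300),g(b,400,300)]),g(c,800,300)[:, :]]))
d=pickle.load(open('c0.pkl','rb'))['scene'];f=200/np.tan(np.radians(d['fov_y'])/2)
for p in [(572.3,-179.9,127),(572.5,-181,152),(572.5,-181,118)]:
    q=d['extrinsics']@np.r_[p,1]; print(p,d['cx']-f*q[0]/q[2],d['cy']+f*q[1]/q[2])
"
```

```text
(572.3, -179.9, 127) 254.71288698114915 205.1376622217253
(572.5, -181, 152) 253.30643650070502 198.74676920788477
(572.5, -181, 118) 254.7056299448068 207.58663848644284
```

View pics/e.png

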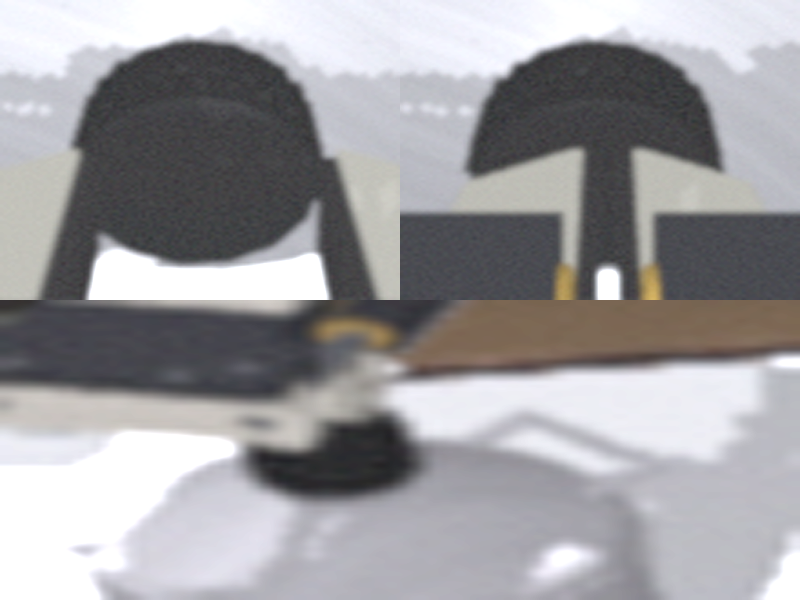

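The picture shows the cap in place and unmoved (disc centre near wrist pixel (315,256)). The shut fingertips lie on top of it, so they end about 25 mm higher than the reported TCP implies. I'll open, go lower in small steps while watching the force, and close again.

```bash
python3 -m crank '[[0,0,-0.005,0,0,0],[0,0,0,0,0,0],[0,0,0,0,0,0],[0,0,0,0,0,0],[0,0,0,0,0,0]]' 70;python3 -m crank '[[0,0,0,0,0,0],[0,0,0.01,0,0,0],[0,0,0.005,0,0,0],[0,0,0.005,0,0,0],[0,0,0,0,0,0]]' 70; python3 -m crank '[[0,0,0.003,0,0,0],[0,0,0.003,0,0,0],[0,0,0,0,0,0]]' 70
```

```text
time: 5.38
tool_pos: [572.3, -179.9, 131.8]
tcp_rot: [3.141, 0.0, -2.124]
contact_force: [-0.7, 0.6, -1.0]
grip_width: 45.8
finger_force: 0.0
time: 6.0
tool_pos: [572.0, -179.8, 111.3]
tcp_rot: [3.141, -0.0, -2.124]
contact_force: [0.2, -0.7, 0.4]
grip_width: 64.1
finger_force: 0.0
time: 6.38
tool_pos: [572.2, -179.8, 105.6]
tcp_rot: [3.141, 0.0, -2.124]
contact_force: [0.3, -0.6, 0.6]
grip_width: 64.2
finger_force: 0.0
```

```bash
python3 -m crank '[[0,0,0,0,0,0],[0,0,0,0,0,0],[0,0,0,0,0,0],[0,0,0,0,0,0],[0,0,0,0,0,0]]' 0
```

```text
time: 7.0
tool_pos: [572.4, -179.9, 106.0]
tcp_rot: [-3.141, 0.0, -2.124]
contact_force: [0.5, -0.0, 0.8]
grip_width: 33.6
finger_force: 31.2
```

```bash
python3 -m crank '[[0,0,-0.03,0,0,0],[0,0,-0.04,0,0,0],[0,0,-0.05,0,0,0],[-0.02,0.0135,0,0,0,0],[-0.04,0.0265,0,0,0,0]]'; python3 -m crank '[[-0.04,0.0265,0,0,0,0],[-0.04,0.0265,0,0,0,0],[-0.04,0.0265,0,0,0,0],[-0.04,0.0265,0,0,0,0],[-0.04,0.0265,0,0,0,0]]'; python3 -m crank '[[-0.02,0.0135,0,0,0,0],[0,0,0,0,0,0],[0,0,0,0,0,0]]'
python3 -c "
from h import *
snap('we')"
python3 -m crank '[[-0.04,0.0265,0,0,0,0],[0,0,0,0,0,0],[0,0,0,0,0,0]]'
python3 -c "
from h import *
print(snap('wf')['joint_positions'])
a=cv2.imread('pics/we.png')[60:360,120:520];b=cv2.imread('pics/wf.png')[60:360,120:520]
g=lambda i:cv2.resize(i,(800,600),interpolation=cv2.INTER_CUBIC)
cv2.imwrite('pics/we2.png',np.vstack([g(a)[:300],g(b)[:300]]))"
```

```text
time: 7.62
tool_pos: [569.5, -107.9, 225.4]
tcp_rot: [3.142, -0.0, -2.127]
contact_force: [0.7, 1.6, -0.5]
grip_width: 33.8
finger_force: 31.2
time: 8.25
tool_pos: [561.2, 134.0, 224.8]
tcp_rot: [3.14, -0.001, -2.124]
contact_force: [0.5, -0.9, -0.1]
grip_width: 33.9
finger_force: 31.2
time: 8.62
tool_pos: [560.9, 155.6, 225.2]
tcp_rot: [3.141, -0.001, -2.124]
contact_force: [-0.2, -0.3, -0.4]
grip_width: 34.1
finger_force: 31.2
time: 9.05
tool_pos: [559.9, 203.0, 225.8]
tcp_rot: [-3.142, -0.001, -2.125]
contact_force: [-0.7, -0.1, -0.8]
grip_width: 33.9
finger_force: 31.2
[ 2.19411048e-01  4.55502382e-01  1.26841506e+00 -4.67709687e-04
  1.41802279e+00 -2.36785604e+00]
```

View pics/we2.png

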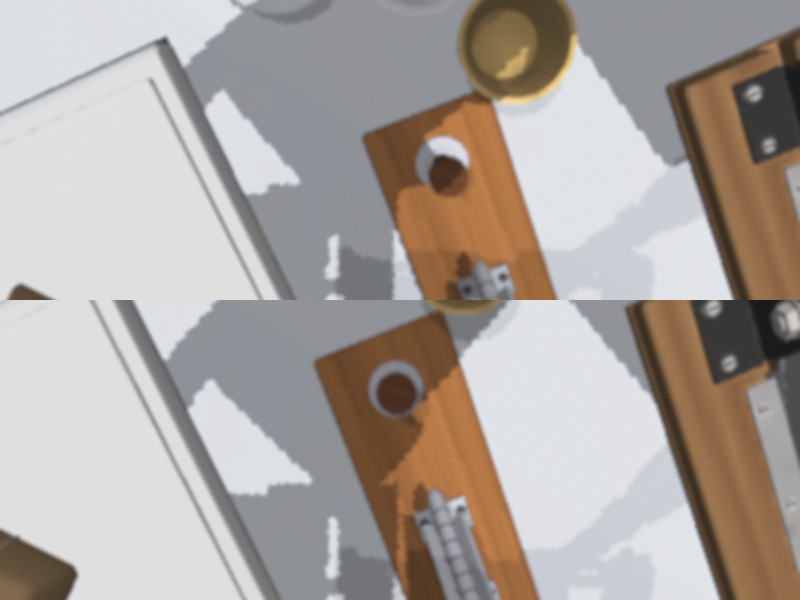

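The post top is at about (344,147.5) in the first full frame and (318.5,107) in the second. In the second, the base edges run from (278,91) to (320,200) on the left and from (341.5,66) to (390,210) on the right.

```bash
python3 - <<'E'
from h import *
np.set_printoptions(precision=1,suppress=True)
oe,ce=pickle.load(open("we.pkl","rb")); of,cf=pickle.load(open("wf.pkl","rb"))
d=pickle.load(open("c0.pkl","rb"))
e=ray(ce,(344,147.5),oe); f=ray(cf,(318.5,107),of)
t=ray(d["top"],(180+290*.3,180+148*.3)); s=ray(d["scene"],(230+517.5/4,140+187.5/4))
print(tri([e,f]),tri([e,f,s,t]),atz(e,60),atz(f,60))
for a,b in [((278,91),(320,200)),((341.5,66),(390,210))]:
    v=(atz(ray(cf,b,of),8)-atz(ray(cf,a,of),8)); print(v, np.degrees(np.arctan2(v[1],v[0])))
p=np.r_[atz(f,60)[:2]*.5+atz(e,60)[:2]*.5,60]
r=R.from_euler("xyz",of["tcp_rot"]).as_matrix(); print(r.T@(p-of["tool_pos"]))
E
```

```text
(array([525.1, 149.4,  48.5]), np.float64(0.1273124706133731)) (array([524.6, 148.4,  57.5]), np.float64(1.3773947522940266)) [524.8 147.4  60. ] [525.  148.8  60. ]
[ 25.9 128.4   0. ] 78.58294873159963
[ 32.6 168.6   0. ] 79.05780240042569
[ 65.    0.9 165.8]
```

```bash
python3 -m crank '[[0.032,0.0005,0,0,0,0],[0.032,0.0005,0.02,0,0,0],[0,0,0.05,0,0,0],[0,0,0.05,0,0,0],[0,0,0.04,0,0,0]]'; python3 -m crank '[[0,0,0.01,0,0,0],[0,0,0,0,0,0],[0,0,0,0,0,0],[0,0,0,0,0,0]]'
```

```text
time: 9.72
tool_pos: [524.9, 148.6, 64.4]
tcp_rot: [3.141, -0.001, -2.126]
contact_force: [-0.3, 0.1, -0.4]
grip_width: 34.0
finger_force: 31.2
time: 10.22
tool_pos: [526.3, 150.2, 57.4]
tcp_rot: [-3.139, 0.002, -2.124]
contact_force: [-0.5, -0.1, -0.4]
grip_width: 34.0
finger_force: 31.2
```

```bash
python3 -m crank '[[0,0,0.006,0,0,0],[0,0,0.006,0,0,0],[0,0,0.006,0,0,0],[0,0,0,0,0,0]]'; python3 -m crank '[[0,0,0.003,0,0,0],[0,0,0.003,0,0,0],[0,0,0,0,0,0]]'
```

```text
time: 10.72
tool_pos: [524.8, 150.0, 37.2]
tcp_rot: [3.14, -0.001, -2.124]
contact_force: [-0.4, -1.2, -0.4]
grip_width: 34.1
finger_force: 31.2
time: 11.1
tool_pos: [525.1, 150.1, 31.7]
tcp_rot: [3.141, -0.0, -2.124]
contact_force: [-0.5, 0.3, -0.7]
grip_width: 33.6
finger_force: 31.2
```

```bash
python3 -m crank '[[0,0,0.001,0,0,0],[0,0,0.001,0,0,0],[0,0,0.001,0,0,0],[0,0,0,0,0,0],[0,0,0,0,0,0]]'
```

```text
time: 11.72
tool_pos: [525.4, 150.2, 29.9]
tcp_rot: [-3.141, 0.001, -2.124]
contact_force: [-1.3, -0.7, 8.1]
grip_width: 34.2
finger_force: 31.4
```

Seated, with 8 N of contact. Release, rise, and turn to the rod's yaw.

```bash
python3 -m crank '[[0,0,0,0,0,0],[0,0,0,0,0,0],[0,0,0,0,0,0],[0,0,0,0,0,0]]' 62; python3 -m crank '[[0,0,-0.02,0,0,0],[0,0,-0.05,0,0,0],[0,0,-0.06,0,0,0],[0,0,-0.06,0,0,0.15],[0,0,-0.04,0,0,0.185]]';python3 -m crank '[[0,0,0,0,0,0.185],[0,0,0,0,0,0.185],[0,0,0,0,0,0.185],[0,0,0,0,0,0.185],[0,0,0,0,0,0.185]]';python3 -m crank '[[0,0,0,0,0,0.185],[0,0,0,0,0,0.185],[0,0,0,0,0,0.185],[0,0,0,0,0,0.185],[0,0,0,0,0,0.185]]';python3 -m crank '[[0,0,0,0,0,0.185],[0,0,0,0,0,0.185],[0,0,0,0,0,0.185],[0,0,0,0,0,0.04],[0,0,0,0,0,0]]'
```

```text
time: 12.22
tool_pos: [525.3, 150.1, 28.8]
tcp_rot: [3.141, -0.0, -2.124]
contact_force: [-0.0, -1.0, -0.7]
grip_width: 56.5
finger_force: 0.0
time: 12.85
tool_pos: [525.8, 150.2, 262.1]
tcp_rot: [-3.14, 0.003, -2.465]
contact_force: [1.0, 0.2, -0.9]
grip_width: 57.0
finger_force: 0.0
time: 13.48
tool_pos: [525.2, 150.1, 258.7]
tcp_rot: [-3.142, -0.0, 2.893]
contact_force: [0.3, -0.7, -0.3]
grip_width: 56.7
finger_force: 0.0
time: 14.1
tool_pos: [525.2, 150.1, 258.8]
tcp_rot: [-3.141, -0.0, 1.968]
contact_force: [0.0, 0.4, 0.2]
grip_width: 56.6
finger_force: 0.0
time: 14.72
tool_pos: [525.2, 150.1, 258.8]
tcp_rot: [-3.141, 0.0, 1.379]
contact_force: [-1.1, -0.0, 0.3]
grip_width: 56.9
finger_force: 0.0
```

```bash
python3 -m crank '[[0.05,0,0,0,0,0],[0.05,0,0,0,0,0],[0,0,0,0,0,0],[0,0,0,0,0,0]]'
python3 -c "
from h import *
snap('wg');c=bot.capture('scene'); t=bot.capture('top'); pickle.dump((c,t),open('st2.pkl','wb'))
a=cv2.imread('pics/wg.png')[0:300,190:450]; s=c['color'][150:220,320:440]; u=t['color'][195:245,230:310]
cv2.imwrite('pics/g.png',np.hstack([cv2.resize(a,(520,600),interpolation=cv2.INTER_CUBIC),np.vstack([cv2.resize(s,(280,300),interpolation=cv2.INTER_CUBIC),cv2.resize(u,(280,300),interpolation=cv2.INTER_CUBIC)])]))"
```

```text
time: 15.22
tool_pos: [544.2, 248.0, 258.6]
tcp_rot: [-3.141, 0.001, 1.38]
contact_force: [0.1, -1.3, 0.3]
grip_width: 56.9
finger_force: 0.0
```

View pics/g.png

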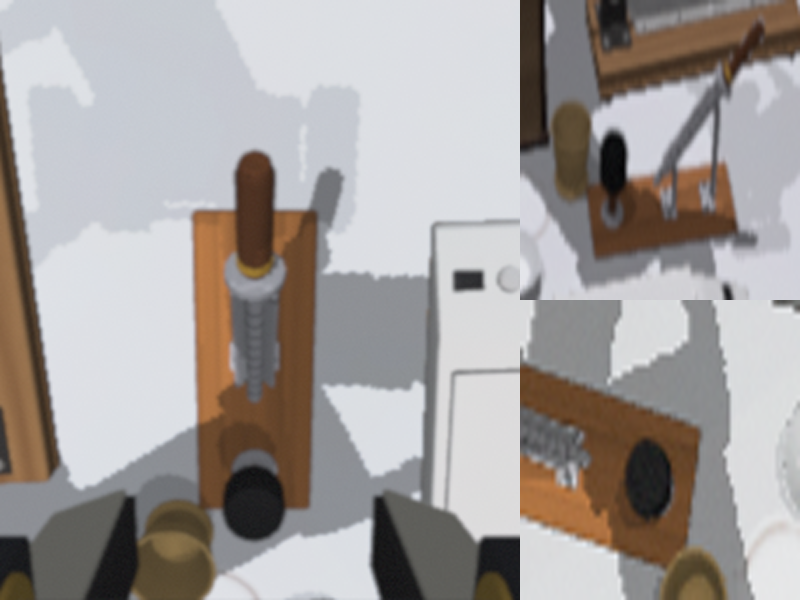

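The cap stands upright on the post. The handle runs along the image's vertical at column 317.5, from its end at row 76 to its base at row 131, so the lateral offset is under 1 mm. Descend onto the handle and grip.

```bash
python3 -m crank '[[0.04,0.0005,0,0,0,0],[0.027,0,0.02,0,0,0],[0,0,0.05,0,0,0],[0,0,0.04,0,0,0],[0,0,0.02,0,0,0]]'; python3 -m crank '[[0,0,0.015,0,0,0],[0,0,0.013,0,0,0],[0,0,0,0,0,0],[0,0,0,0,0,0]]';  python3 -m crank '[[0,0,0,0,0,0],[0,0,0,0,0,0],[0,0,0,0,0,0],[0,0,0,0,0,0],[0,0,0,0,0,0]]' 0;  python3 -m crank '[[0,0,0,0,0,0],[0,0,0,0,0,0],[0,0,0,0,0,0]]' 0
```

```text
time: 16.0
tool_pos: [556.7, 312.5, 126.5]
tcp_rot: [-3.139, 0.002, 1.378]
contact_force: [-0.0, -0.2, 0.2]
grip_width: 57.2
finger_force: 0.0
time: 16.5
tool_pos: [558.2, 314.1, 101.8]
tcp_rot: [3.14, -0.001, 1.379]
contact_force: [0.3, -0.3, -1.0]
grip_width: 57.1
finger_force: 0.0
time: 17.12
tool_pos: [557.4, 314.0, 101.0]
tcp_rot: [-3.141, -0.0, 1.379]
contact_force: [-1.8, 0.2, 0.7]
grip_width: 15.1
finger_force: 30.0
time: 17.5
tool_pos: [557.5, 314.0, 100.9]
tcp_rot: [-3.141, -0.0, 1.379]
contact_force: [-1.7, 0.2, 0.4]
grip_width: 15.0
finger_force: 30.0
```

```bash
python3 -m crank '[[0,0,-0.02,0,0,0],[0,0,-0.05,0,0,0],[0,0,-0.05,0,0,0],[0,0,-0.05,0,0,0],[0,0,-0.03,0,0,0]]'; python3 -m crank '[[0,0,0,0,0.157,0],[0,0,0,0,0.157,0],[0,0,0,0,0.157,0],[0,0,0,0,0.157,0],[0,0,0,0,0.157,0]]'; python3 -m crank '[[0,0,0,0,0,0],[0,0,0,0,0,0]]'
python3 -c "
from h import *
o=bot.get_obs();print(o['joint_positions'],o['moment'])
snap('wh')"
```

```text
time: 18.12
tool_pos: [558.3, 314.0, 303.9]
tcp_rot: [3.138, -0.002, 1.379]
contact_force: [0.4, 0.3, -0.2]
grip_width: 15.1
finger_force: 30.0
time: 18.75
tool_pos: [558.0, 313.2, 301.5]
tcp_rot: [3.138, -0.789, 1.38]
contact_force: [-0.6, -0.2, -3.1]
grip_width: 15.2
finger_force: 30.0
time: 19.0
tool_pos: [558.2, 313.8, 301.5]
tcp_rot: [3.14, -0.783, 1.38]
contact_force: [1.1, -0.0, 0.5]
grip_width: 15.2
finger_force: 30.0
[-0.00663207  0.32341221  1.542311    0.82516376  1.2331367  -0.0857343 ] [-0.58904973  0.19245191 -0.00617667]
```

```bash
python3 -m crank '[[-0.02,0.007,-0.02,0,0,0],[-0.032,0.011,-0.032,0,0,0],[-0.032,0.011,-0.032,0,0,0],[-0.032,0.011,-0.032,0,0,0],[-0.032,0.011,-0.032,0,0,0]]'; python3 -m crank '[[-0.032,0.011,-0.032,0,0,0],[-0.032,0.011,-0.032,0,0,0],[-0.032,0.011,-0.032,0,0,0],[-0.032,0.011,-0.032,0,0,0],[-0.032,0.011,-0.032,0,0,0]]'; python3 -m crank '[[-0.012,0.004,-0.012,0,0,0],[0,0,0,0,0,0],[0,0,0,0,0,0]]'
python3 -c "
from h import *
o=bot.get_obs();print(o['joint_positions'])"
```

```text
time: 19.68
tool_pos: [568.2, 98.0, 301.8]
tcp_rot: [3.139, -0.783, 1.383]
contact_force: [-0.3, 0.1, -1.3]
grip_width: 15.1
finger_force: 30.0
time: 20.3
tool_pos: [579.4, -134.8, 301.6]
tcp_rot: [3.14, -0.782, 1.381]
contact_force: [-0.2, -0.1, -1.4]
grip_width: 15.1
finger_force: 30.0
time: 20.68
tool_pos: [579.6, -150.0, 301.4]
tcp_rot: [3.141, -0.784, 1.381]
contact_force: [0.4, -0.6, -1.4]
grip_width: 15.1
finger_force: 30.0
[-0.748844    0.60008305  1.09427511  0.67469052  1.85881177 -0.49988954]
```

```bash
python3 -m crank '[[-0.0155,-0.0005,0.013,0,0,0],[-0.007,0,0.007,0,0,0],[0,0,0,0,0,0],[0,0,0,0,0,0]]'; python3 -m crank '[[-0.0035,0,0.0035,0,0,0],[-0.0035,0,0.0035,0,0,0],[0,0,0,0,0,0],[0,0,0,0,0,0]]';python3 -m crank '[[-0.0035,0,0.0035,0,0,0],[-0.0035,0,0.0035,0,0,0],[0,0,0,0,0,0],[0,0,0,0,0,0]]'
```

```text
time: 21.18
tool_pos: [578.5, -152.9, 271.2]
tcp_rot: [3.141, -0.785, 1.379]
contact_force: [-0.5, -0.2, -0.5]
grip_width: 15.0
finger_force: 30.0
time: 21.68
tool_pos: [578.5, -153.0, 261.2]
tcp_rot: [3.141, -0.785, 1.379]
contact_force: [-0.3, -0.1, -0.9]
grip_width: 15.2
finger_force: 30.0
time: 22.18
tool_pos: [578.5, -153.0, 251.2]
tcp_rot: [3.142, -0.785, 1.379]
contact_force: [-0.2, -0.4, -1.2]
grip_width: 15.1
finger_force: 30.0
```

```bash
python3 -m crank '[[-0.0035,0,0.0035,0,0,0],[-0.0035,0,0.0035,0,0,0],[0,0,0,0,0,0],[0,0,0,0,0,0]]'; python3 -m crank '[[-0.0035,0,0.0035,0,0,0],[-0.0035,0,0.0035,0,0,0],[-0.0035,0,0.0035,0,0,0],[0,0,0,0,0,0],[0,0,0,0,0,0]]'
```

```text
time: 22.68
tool_pos: [578.5, -152.9, 241.4]
tcp_rot: [3.142, -0.785, 1.379]
contact_force: [-0.6, -1.4, -0.9]
grip_width: 14.7
finger_force: 30.0
time: 23.3
tool_pos: [578.5, -153.0, 226.6]
tcp_rot: [3.141, -0.785, 1.379]
contact_force: [0.0, -0.8, -0.6]
grip_width: 15.3
finger_force: 30.0
```

```bash
python3 -m crank '[[-0.007,0,0.007,0,0,0],[-0.007,0,0.007,0,0,0],[-0.007,0,0.007,0,0,0],[0,0,0,0,0,0],[0,0,0,0,0,0]]'; python3 -m crank '[[-0.007,0,0.007,0,0,0],[-0.007,0,0.007,0,0,0],[-0.007,0,0.007,0,0,0],[0,0,0,0,0,0],[0,0,0,0,0,0]]'
```

```text
time: 23.92
tool_pos: [578.5, -153.0, 196.9]
tcp_rot: [3.141, -0.785, 1.379]
contact_force: [-0.4, -0.1, -0.7]
grip_width: 15.7
finger_force: 30.0
time: 24.55
tool_pos: [578.5, -153.0, 167.2]
tcp_rot: [3.141, -0.785, 1.379]
contact_force: [0.0, -0.3, -1.1]
grip_width: 15.3
finger_force: 30.0
```

```bash
python3 -m crank '[[-0.007,0,0.007,0,0,0],[-0.0035,0,0.0035,0,0,0],[0,0,0,0,0,0],[0,0,0,0,0,0]]'; python3 -m crank '[[-0.0015,0,0.0015,0,0,0],[-0.0015,0,0.0015,0,0,0],[0,0,0,0,0,0],[0,0,0,0,0,0]]'
```

```text
time: 25.05
tool_pos: [578.5, -153.0, 152.3]
tcp_rot: [3.141, -0.785, 1.379]
contact_force: [-0.6, 0.3, -1.0]
grip_width: 15.1
finger_force: 30.0
time: 25.55
tool_pos: [578.5, -153.0, 148.0]
tcp_rot: [3.141, -0.785, 1.379]
contact_force: [0.9, -1.1, -0.4]
grip_width: 15.4
finger_force: 30.0
```

```bash
python3 -m crank '[[-0.0007,0,0.0007,0,0,0],[-0.0007,0,0.0007,0,0,0],[0,0,0,0,0,0]]'; python3 -m crank '[[-0.0007,0,0.0007,0,0,0],[-0.0007,0,0.0007,0,0,0],[0,0,0,0,0,0]]'
```

```text
time: 25.92
tool_pos: [578.5, -153.0, 146.7]
tcp_rot: [3.141, -0.785, 1.38]
contact_force: [-1.7, -1.5, 5.0]
grip_width: 15.2
finger_force: 30.0
time: 26.3
tool_pos: [578.6, -153.0, 146.6]
tcp_rot: [3.138, -0.786, 1.382]
contact_force: [-4.3, -0.8, 14.7]
grip_width: 15.2
finger_force: 30.0
```

Collar seated at the predicted height (14.7 N). Dwell, draw straight out, then carry towards the dish.

```bash
python3 -m crank '[[0,0,0,0,0,0],[0,0,0,0,0,0],[0,0,0,0,0,0],[0.0015,0,-0.0015,0,0,0],[0.007,0,-0.007,0,0,0]]'; python3 -m crank '[[0.014,0,-0.014,0,0,0],[0.02,0,-0.02,0,0,0],[0.02,0,-0.02,0,0,0],[0.02,0,-0.02,0,0,0],[0.02,0,-0.02,0,0,0]]'; python3 -m crank '[[0.01,0,-0.01,0,0,0],[0,0,0,0,0,0],[0,0,0,0,0,0]]'
```

```text
time: 26.92
tool_pos: [578.1, -152.8, 155.5]
tcp_rot: [-3.139, -0.785, 1.377]
contact_force: [-0.7, 0.0, -0.5]
grip_width: 15.2
finger_force: 30.0
time: 27.55
tool_pos: [578.4, -152.8, 291.1]
tcp_rot: [3.14, -0.784, 1.38]
contact_force: [-0.5, -0.4, -0.9]
grip_width: 14.9
finger_force: 30.0
time: 27.92
tool_pos: [578.2, -152.8, 302.1]
tcp_rot: [-3.139, -0.786, 1.377]
contact_force: [-0.7, -0.5, -1.5]
grip_width: 15.2
finger_force: 30.0
```

```bash
python3 -m crank '[[0.0332,-0.0115,0.0332,0,0,0],[0.0332,-0.0115,0.0332,0,0,0],[0.0332,-0.0115,0.0332,0,0,0],[0.0332,-0.0115,0.0332,0,0,0],[0.0332,-0.0115,0.0332,0,0,0]]'; python3 -m crank '[[0.0332,-0.0115,0.0332,0,0,0],[0,0,0,0,0,0],[0,0,0,0,-0.157,0],[0,0,0,0,-0.157,0],[0,0,0,0,-0.157,0]]'; python3 -m crank '[[0,0,0,0,-0.157,0],[0,0,0,0,-0.157,0],[0,0,0,0,-0.157,0],[0,0,0,0,-0.157,0],[0,0,0,0,0,0]]'
python3 -c "
from h import *
o=bot.get_obs();print(o['joint_positions'])"
```

```text
time: 28.55
tool_pos: [566.2, 90.1, 301.9]
tcp_rot: [-3.138, -0.785, 1.376]
contact_force: [1.2, -0.4, -1.0]
grip_width: 15.5
finger_force: 30.0
time: 29.18
tool_pos: [564.8, 135.3, 302.7]
tcp_rot: [-3.141, -0.309, 1.376]
contact_force: [-0.4, 0.3, -1.5]
grip_width: 15.1
finger_force: 30.0
time: 29.8
tool_pos: [564.3, 138.5, 300.1]
tcp_rot: [-3.136, 0.316, 1.384]
contact_force: [-0.5, -0.7, -1.7]
grip_width: 15.0
finger_force: 30.0
[ 0.27435023  0.51537426  1.0188926  -0.28411571  1.74943337  0.43156851]
```

Plenty of range. Finish the turn and go down.

```bash
python3 -m crank '[[0,0,0,0,-0.157,0],[0,0,0,0,-0.157,0],[0,0,0,0,-0.155,0],[0,0,0,0,0,0],[0,0,0,0,0,0]]'
python3 -c "
from h import *
o=bot.get_obs();print(o['joint_positions'])"
```

```text
time: 30.42
tool_pos: [564.9, 135.6, 303.5]
tcp_rot: [3.141, 0.779, 1.377]
contact_force: [0.3, 0.2, -0.1]
grip_width: 15.1
finger_force: 30.0
[ 0.4437651   0.72259011  0.86149661 -0.66701451  1.99139374  0.49433094]
```

```bash
python3 -m crank '[[0.02,0,0.02,0,0,0],[0.033,0,0.033,0,0,0],[0.033,0,0.033,0,0,0],[0.03,0,0.03,0,0,0],[0.014,0,0.014,0,0,0]]'; python3 -m crank '[[0,0,0,0,0,0],[0,0,0,0,0,0],[0,0,0,0,0,0]]'
python3 - <<'E'
from h import *
np.set_printoptions(precision=1,suppress=True)
o=bot.get_obs(); r=R.from_euler("xyz",o["tcp_rot"]).as_matrix(); ys=np.array([.194,.981,0])
print(o["joint_positions"],"tip est",o["tool_pos"]-43*r[:,2]-161*ys)
c,t=pickle.load(open("st2.pkl","rb"))
for n,a in [("scene",c),("top",t)]:
    b=bot.capture(n); f=200/np.tan(np.radians(b["fov_y"])/2)
    def pr(p):
        q=b["extrinsics"]@np.r_[p,1]; return np.array([b["cx"]-f*q[0]/q[2],b["cy"]+f*q[1]/q[2]])
    df=np.abs(b["color"].astype(int)-a["color"]).max(2)
    h=o["tool_pos"]-43*r[:,2]
    # measured rod: changed pixels near the predicted tip, moving along the axis
    for s in (90,110,130,145,155,161,166,172,180):
        u,v=pr(h-s*ys).round().astype(int); print(n,s,(u,v),df[v-5:v+6,u].tolist())
E
```

```text
time: 31.05
tool_pos: [564.5, 135.8, 118.8]
tcp_rot: [-3.141, 0.781, 1.376]
contact_force: [-0.9, -0.3, -0.8]
grip_width: 15.4
finger_force: 30.0
time: 31.42
tool_pos: [565.3, 137.5, 121.0]
tcp_rot: [3.138, 0.781, 1.376]
contact_force: [0.5, 0.5, -1.1]
grip_width: 15.1
finger_force: 30.0
[ 0.4  0.9  1.1 -0.6  1.7  0.7] tip est [539.8   9.3 151.5]
scene 90 (np.int64(341), np.int64(174)) [96, 95, 95, 88, 74, 89, 115, 75, 26, 2, 2]
scene 110 (np.int64(334), np.int64(175)) [95, 94, 95, 95, 91, 81, 63, 37, 21, 36, 47]
scene 130 (np.int64(327), np.int64(176)) [1, 1, 3, 26, 86, 129, 105, 48, 10, 3, 2]
scene 145 (np.int64(322), np.int64(176)) [2, 1, 4, 15, 72, 119, 113, 82, 69, 27, 1]
scene 155 (np.int64(318), np.int64(176)) [2, 2, 2, 2, 24, 90, 133, 99, 55, 15, 2]
scene 161 (np.int64(316), np.int64(177)) [1, 2, 1, 8, 34, 55, 33, 5, 3, 1, 1]
scene 166 (np.int64(314), np.int64(177)) [2, 3, 2, 1, 2, 1, 1, 2, 2, 1, 1]
scene 172 (np.int64(312), np.int64(177)) [1, 1, 2, 1, 2, 1, 1, 2, 2, 1, 1]
scene 180 (np.int64(310), np.int64(177)) [4, 1, 1, 1, 1, 1, 2, 3, 3, 4, 2]
top 90 (np.int64(289), np.int64(210)) [13, 3, 14, 13, 24, 41, 76, 35, 82, 83, 83]
top 110 (np.int64(296), np.int64(212)) [3, 3, 2, 4, 63, 20, 29, 45, 1, 2, 3]
top 130 (np.int64(304), np.int64(213)) [3, 2, 2, 3, 34, 52, 17, 40, 22, 2, 5]
top 145 (np.int64(309), np.int64(215)) [2, 3, 4, 34, 54, 28, 63, 24, 5, 5, 5]
top 155 (np.int64(313), np.int64(215)) [4, 3, 5, 4, 42, 44, 29, 53, 2, 2, 2]
top 161 (np.int64(315), np.int64(216)) [3, 4, 3, 3, 7, 25, 15, 2, 3, 3, 3]
top 166 (np.int64(317), np.int64(216)) [2, 3, 3, 4, 3, 3, 3, 2, 3, 2, 2]
top 172 (np.int64(319), np.int64(217)) [5, 4, 3, 5, 3, 3, 3, 2, 2, 2, 2]
top 180 (np.int64(322), np.int64(217)) [4, 4, 1, 4, 3, 6, 3, 3, 5, 6, 3]
```

The images confirm it: the rod is level along its predicted axis and ends at the predicted tip, (540, 9, 151). Settle and hand in.

```bash
python3 -m crank '[[0,0,0,0,0,0],[0,0,0,0,0,0],[0,0,0,0,0,0]]'; python3 -c "
from h import *
print(bot.close_job())"
```

```text
time: 31.9
tool_pos: [564.5, 137.3, 119.1]
tcp_rot: [-3.141, 0.783, 1.379]
contact_force: [0.6, 0.0, -0.8]
grip_width: 14.8
finger_force: 30.0
the job is handed in; nothing more can be done
None
```

I handed the job in at about 32 s, no verdict shown: the cap is parked on its post, the rod was seated in the tube and drawn out, and it is held level with its tip about 150 mm above the table over the dish.

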